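# Cure a resin boss on a coasting banding wheel

### The job

With the curing lamp still in its holder, gently push the banding wheel round by its wooden knob, either way, and let go, so that it coasts by itself at roughly a fifth to a third of a turn per second (never as fast as half a turn). Then lift the lamp out and, while the wheel still coasts untouched at a tenth of a turn per second or more, carry it upright round with the resin boss for six seconds on end, its lens centred over the boss to within two centimetres and two to five centimetres above it, so that the resin cures without sagging. Never touch the wheel with the lamp, leave the other things on the table alone, and finish while holding the lamp upright, its lens raised at least ten centimetres above the wheel's top face.

Things in the scene. Friction and masses are not known exactly. Their poses are not given: they have to be found in the camera images.
- banding_wheel: banding wheel: dark cast foot, 170 mm diameter, fixed to the table, under a level aluminium head, 250 mm diameter, 15 mm thick, top face 75 mm above the table, turning about the vertical axis through this origin (centre of the underside). On the head: a white plaster rosette in the middle (96 mm diameter, 28 mm high), the resin boss and, straight across the axis from it, a wooden knob
- turntable (a joint): angle of the wheel's head, rad, anticlockwise seen from above, no stops; at 0 the boss is on the +x side of the axis, the knob on the -x side. Starts at rest at any angle. Nominal mass 2.0 kg, inertia 0.015 kg m2 (varies by some 30 %); bearing drag 0.0005 N m s/rad plus 0.0002 N m: once pushed it coasts for more than 30 s, slowing with a time constant of about 30 s
- boss_top (a point): top of the resin boss: an amber dome, 40 mm diameter and 14 mm high on the head, 85 mm from the wheel's axis; its top is 89 mm above the table
- knob_top (a point): top of the wooden knob: an upright post 45 mm high on the head, shank 18 mm diameter for its lower 30 mm, widening to 22 mm at the top, 105 mm from the wheel's axis; its top is 120 mm above the table. Push it sideways, along its circle; under 2 N is enough
- lamp: curing lamp: pencil-shaped torch standing upright in its holder, lens down; 124 mm long, with a bright metal head 34 mm diameter for the lowest 30 mm and a black barrel 29 mm diameter above; mass about 0.13 kg; origin at the centre of the lens face (its lower end), z axis up along the barrel. Grip the barrel from above about 90 to 100 mm above the lens
- lamp_lens (a point): centre of the lamp's lens face, at its lower end (same point as the lamp's origin)
- lamp_holder: grey holder of the lamp, fixed to the table on either side of the wheel: a cup, 42 mm inner and 52 mm outer diameter (foot 68 mm), 45 mm high, inner floor 8 mm above the table; lift the lamp straight up by 50 mm or more to clear it. Origin at the centre of its underside
- brush_jar: bystander: glass jar of brushes, 72 mm diameter, 175 mm tall overall; origin at the centre of its underside
- glue_bottle: bystander: white glue bottle, 56 mm diameter, 150 mm tall; origin at the centre of its underside
- spray_can: bystander: white spray can, 64 mm diameter, 170 mm tall; origin at the centre of its underside
- tape_roll: bystander: cardboard tape core lying flat, 96 mm outer diameter, 24 mm high; origin at the centre of its underside
- plaster_figure: bystander: small turned plaster figure, 56 mm diameter, 106 mm tall; origin at the centre of its underside
- mug: bystander: white mug with handle, 76 mm diameter, 90 mm tall; origin at the centre of its underside
- spatula: bystander: flat spatula lying on the table, about 280 mm long; origin near its middle, underside
There are look-alikes about, which are no part of the job. Leave any green or yellow look-alike of the lamp alone. Of the things that look like the lamp_holder, take the one that is farthest to the robot's left at the start.

How it is judged:
By the outcome, as a careful person would: the job done as asked, in the order asked, and still so for the second after the job is handed in, while the arm keeps its last pose, push and grip.
It also fails if it takes over 51 s, if anything falls off the work surface, if the arm or the gripper's body presses on something with over 40 N, if the wrist force passes 120 N, or if a joint passes its speed limit or range.

### The arm

A 6-joint arm with a two-finger parallel gripper is mounted at the origin on the work surface. World frame = base frame: x ahead of the robot, y to its left, z up, the work surface at z = 0. Lengths are in m, angles in rad, forces in N, time in s.
With the tool pointing down it reaches from about 0.375 to 0.975 m from the base axis. Payload 3.8 kg.
Tool frame: the origin (TCP) lies midway between the tips of the shut fingers; the grasp point (between the pads) lies 19 mm behind it; z points along the fingers, y is the direction in which the jaws open and shut (so a half turn about z gives the same grasp; the last joint's range is limited). The gripper opens to 85 mm and grips with 20 to 120 N. Pads are 22 mm wide; open, the fingers measure 114 mm over their backs; the gripper's body (76 mm by 85 mm) begins 54 mm behind the grasp point. The pads swing forward as they close: fully open they stand 13 mm farther back than shut.
Start: joints at [-0.037, 0.264, 1.604, -0, 1.274, -0.037], TCP at [0.675, -0, 0.231] pointing down, gripper open.
Joint ranges: [-2.63, 2.63], [-0.94, 2.18], [0.31, 2.57], [-1.31, 4.45], [0, 2.66], [-2.55, 2.55]. Speed limits (rad/s): [2.57, 2.57, 3.14, 3.14, 3.14, 3.14].

### API

Orientations are given as a rotation vector (axis times angle).
In Python, from workcell import bot gives the robot as it stands.
- The arm moves only by the tool drive_tool, never from a script. Its argument "steps" is a list of rows, each a list of 2 entries, a list of its own where there are three numbers: the shift along the tool's x, y, z in mm, then the turn about the tool's z in degrees. In form: [[[dx, dy, dz], twist], ...]. A call has 1 to 8 rows; each row shifts and turns the commanded pose from where the row before left it, along the tool's axes as they then stand; what a row does not reach is not made up. A row lasts 1/12 s, in which the tool goes at most 41.7 mm and 7.16 degrees, less where a joint would pass 70% of its speed; a pose out of reach is approached as far as the arm can. A call is refused whole if a number of a shift passes 41.7 or a number of a turn 7.16, either way. A call with a gripper value outside its range is refused whole. "jaw" is the opening, from 0 (shut) to 1 (fully open), set as the call begins (left out, the last holds). The fingers move at their own pace and stop on an object; "force" is the grip in N (left out, the last holds). Time passes only in rows, so rows that do not move let the fingers close. It gives the time, the measured TCP pose, the force and the opening at its end, in the units of the state.
- bot.read_state(): the state, without advancing time (a new reading comes with each control period).
- bot.read_camera(name): name is "scene" or "side" or "wrist"; returns the picture (480x640x3 uint8, red, green, blue); there is no depth.
- bot.camera_info(name): a dict with "fx", "fy", "cx", "cy" (pixels), "D" ([k1, k2, p1, p2, k3] as OpenCV has them; the pictures are not rectified), "position" and "attitude" of the camera in the world. Camera axes: x right, y down, z forward; pixel columns grow to the right and rows downward; lengths in m; the calibration is good to about 2 mm. A picture is of the moment at which its call begins: read the wrist's pose just before it. camera_info takes no time and is no camera call; for the wrist camera it gives the pose at the moment of the call.
- bot.finish_job(): hands the job in, once; it reports no verdict.
The state is a dict: "time": time; "q": joint angles; "joint_vel": joint speeds; "joint_torque": joint torques, N m; "tool_pos": TCP position; "tcp_rot": TCP orientation; "wrist_force": force on the tool from outside, world axes, zero at the start; "torque": the same for the moment, N m; "width": opening from 0.0 (shut) to 1.0 (fully open).
Only numpy, scipy, OpenCV 4.12 (cv2) and the standard library are available. Lean on these libraries where they do the work, as an engineer would, in place of code of your own. Each camera call takes 0.05 s, during which the arm holds its last target.

## Working session

There is one attempt and no reset: what is moved stays moved. The work goes in short steps, Python scripts to look and compute and a tool call to move; the robot and the scene stay as the last step left them, time stands still between calls to the robot, and variables do not carry over. Pictures are saved under pics/ and viewed, and the job is handed in when it is done.

Besides the shell and the picture viewer there is one more tool, called after "Emit:" as a command line: name --argument value ..., lists and objects as JSON in quotes. drive_tool: Moves the arm, as the interface text tells. Its arguments: {"type":"object","properties":{"steps":{"type":"array","items":{"type":"array"}},"jaw":{"type":"number"},"force":{"type":"number"}},"required":["steps"]}

```bash
ls; mkdir -p pics
python3 - <<'E'
from workcell import bot
import cv2
s=bot.read_state(); print(s)
for n in ("scene","side","wrist"):
    print(n,bot.camera_info(n))
    cv2.imwrite(f"pics/{n}0.png",bot.read_camera(n)[:,:,::-1])
E
```

```text
pics
{'time': 0.0, 'q': array([-3.68772376e-02,  2.64762550e-01,  1.60538178e+00,  9.63752577e-06,
        1.27371776e+00, -3.68794678e-02]), 'joint_vel': array([-0.00030218, -0.0014206 , -0.00029006,  0.00019923, -0.00145342,
        0.00165907]), 'joint_torque': array([ 6.10465631e-04, -5.15121067e+01, -3.67308676e+01, -4.07824507e-05,
        1.31324201e-02,  1.46811578e-05]), 'tool_pos': array([6.74258817e-01, 4.40668888e-05, 2.29951511e-01]), 'tcp_rot': array([-2.22026126, -2.22025993,  0.00241417]), 'wrist_force': array([0.54935845, 0.58302339, 0.19930403]), 'torque': array([-0.02180969,  0.02753867,  0.03238445]), 'width': 0.998749808708947}
scene {'fx': 474.53352834975544, 'fy': 474.53352834975544, 'cx': 322.34780761953533, 'cy': 235.57705828953237, 'D': array([-0.04119676,  0.        ,  0.        ,  0.        ,  0.        ]), 'position': array([ 1.17219029, -0.67927017,  0.70281604]), 'attitude': array([-2.02897615, -0.81082056,  0.43988585])}
side {'fx': 572.9337788542485, 'fy': 572.9337788542485, 'cx': 323.32532181554967, 'cy': 238.9352050979728, 'D': array([-0.09544859,  0.        ,  0.        ,  0.        ,  0.        ]), 'position': array([0.11037544, 1.10060214, 0.95288114]), 'attitude': array([-0.44044419,  2.63796557, -1.3436637 ])}
wrist {'fx': 351.3930754751079, 'fy': 351.3930754751079, 'cx': 318.7856477043695, 'cy': 246.04557853918882, 'D': array([-0.02171739,  0.        ,  0.        ,  0.        ,  0.        ]), 'position': array([0.67383047, 0.06761732, 0.37187869]), 'attitude': array([ 2.87379983e+00,  2.21862766e-04, -1.02761898e-03])}
```

View pics/scene0.png

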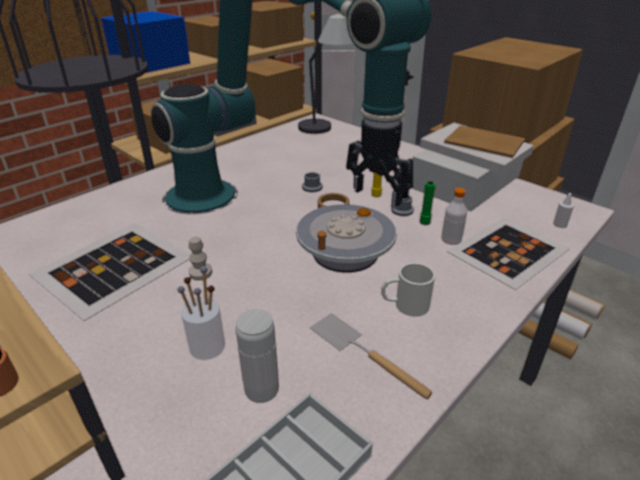

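View pics/side0.png

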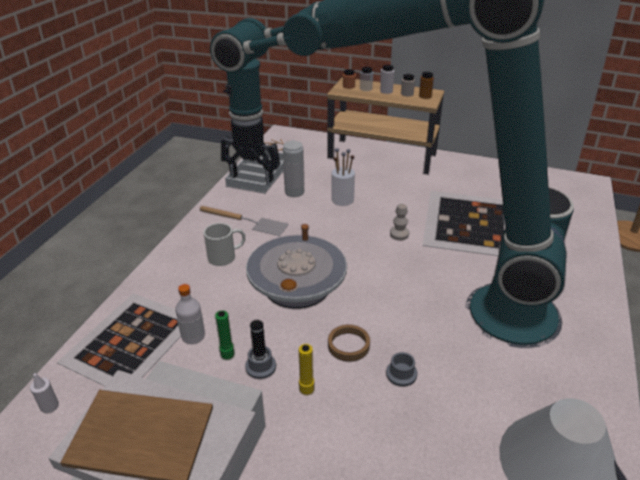

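View pics/wrist0.png

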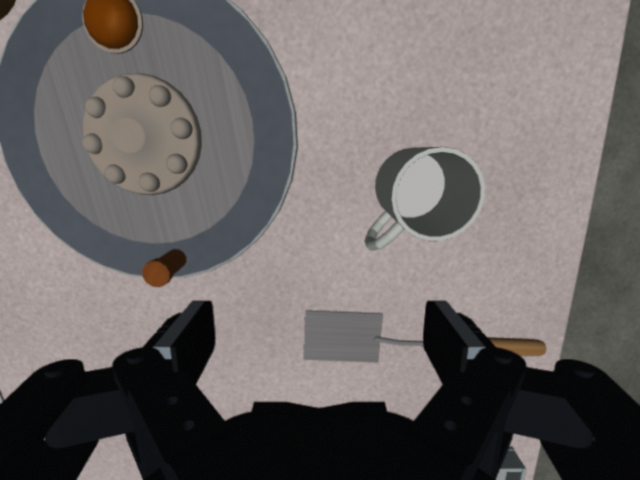

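The side view shows the black lamp in a holder at (260,350), green (225,335) and yellow (306,370) look-alikes, an empty holder at (402,368), and the wheel at (296,268) with its knob at (305,230) and boss at (289,285). Next I measure these.

```bash
cat > h.py <<'E'
import numpy as np, cv2
from scipy.spatial.transform import Rotation as R
def ray(info,uv):
    K=np.array([[info['fx'],0,info['cx']],[0,info['fy'],info['cy']],[0,0,1.]])
    p=cv2.undistortPoints(np.array([[uv]],float),K,info['D'])[0,0]
    return info['position'],R.from_rotvec(info['attitude']).apply([p[0],p[1],1.])
def onz(info,uv,z):
    o,d=ray(info,uv); return (o+d*(z-o[2])/d[2])
def proj(info,P):
    K=np.array([[info['fx'],0,info['cx']],[0,info['fy'],info['cy']],[0,0,1.]])
    Rc=R.from_rotvec(info['attitude']).inv(); P=np.atleast_2d(P)
    pc=Rc.apply(P-info['position'])
    return cv2.projectPoints(pc.reshape(-1,1,3),np.zeros(3),np.zeros(3),K,info['D'])[0][:,0]
E
python3 - <<'E'
from workcell import bot
from h import *
si=bot.camera_info('side'); sc=bot.camera_info('scene'); w=bot.camera_info('wrist')
for n,i,uv,z in [('lamp top',si,(257,323),.132),('holder floor',si,(260,366),0.0),('empty rim',si,(403,361),.045),('green base',si,(227,352),0),('yellow base',si,(307,387),0),
 ('wheel rosette top',si,(296,261),.103),('knob',si,(305,226),.12),('boss',si,(289,283),.089),
 ('W knob',w,(157,272),.12),('W boss',w,(110,20),.089),('W rosette',w,(132,133),.103),('tape',si,(349,340),.02),('empty sc',sc,(312,177),.045),
 ('lamp sc holder rim',sc,(402,203),.03)]:
    print(n,onz(i,uv,z).round(3))
im=cv2.imread('pics/side0.png')[270:400,190:430]; cv2.imwrite('pics/c1.png',cv2.resize(im,None,fx=3.3,fy=3.3,interpolation=cv2.INTER_CUBIC))
E
```

```text
lamp top [0.509 0.351 0.132]
holder floor [0.512 0.351 0.   ]
empty rim [0.216 0.276 0.045]
green base [0.599 0.337 0.   ]
yellow base [0.396 0.371 0.   ]
wheel rosette top [0.521 0.101 0.103]
knob [ 0.544 -0.021  0.12 ]
boss [0.514 0.167 0.089]
W knob [ 0.55  -0.022  0.12 ]
W boss [0.523 0.159 0.089]
W rosette [0.536 0.08  0.103]
tape [0.347 0.231 0.02 ]
empty sc [0.227 0.264 0.045]
lamp sc holder rim [0.513 0.344 0.03 ]
```

View pics/c1.png

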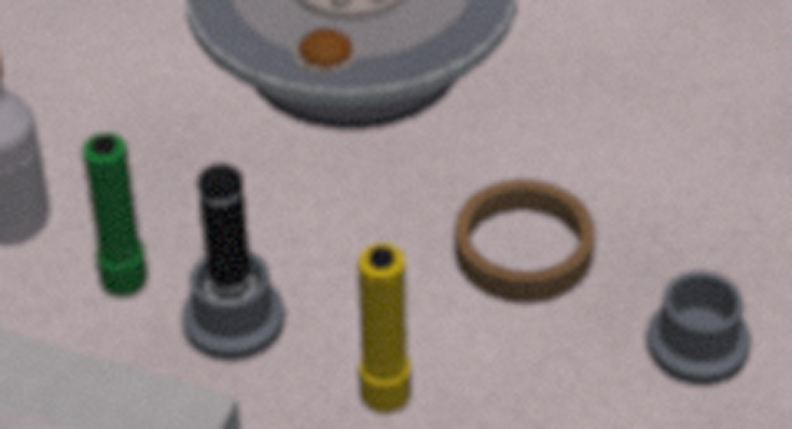

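The only holder with the black lamp is at (0.512, 0.350). It is also the one farthest left (the empty one is at y ≈ 0.27), so it is the right one. Now I move toward the push start and get a better view of the wheel.

Emit:
drive_tool --steps '[[[-7,-14,6],0],[[-8,-20,6],0],[[-7,-20,6],0],[[0,-6,6],0],[[0,0,0],0]]' --jaw 0 --force 40

```text
time: 0.57
tool_pos: [0.6127, -0.0221, 0.2054]
tcp_rot: [-2.22, -2.219, 0.003]
wrist_force: [0.5, -0.2, -1.0]
width: 0.295
```

Run:
```python
from workcell import bot
import cv2
from h import *
import pickle
i=bot.camera_info('wrist'); im=bot.read_camera('wrist'); s=bot.read_state()
pickle.dump(i,open('w1.pkl','wb'))
print(s['time'],s['tool_pos'],s['wrist_force'],s['width'])
cv2.imwrite('pics/w1.png',im[:,:,::-1])
```

```text
0.6167 [ 0.61417337 -0.02189662  0.20633766] [-0.07652987 -0.24453263 -0.08741849] 0.20732814057131765
```

View pics/w1.png

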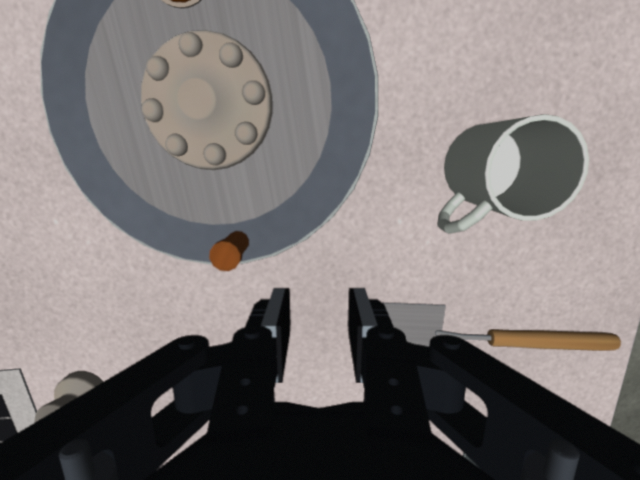

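Run:
```python
import pickle,cv2
from h import *
from scipy.optimize import least_squares
i=pickle.load(open('w1.pkl','rb'))
im=cv2.imread('pics/w1.png')
g=cv2.GaussianBlur(im,(3,3),0).astype(float)
# dark bluish ring vs table: table R ~ >150
print(g[100,30],g[100,50],g[100,365],g[100,372],g[100,376],g[100,380])
def model(c): 
    a=np.linspace(0,2*np.pi,721); return np.c_[c[0]+.125*np.cos(a),c[1]+.125*np.sin(a),np.full_like(a,.075)]
# search along rays outward from the approx centre
c0=np.array([.535,.083]); pts=[]
for a in np.deg2rad(np.arange(-180,180,4)):
    prof=[]
    rs=np.arange(.112,.14,.0005)
    P=np.c_[c0[0]+rs*np.cos(a),c0[1]+rs*np.sin(a),np.full_like(rs,.075)]
    q=proj(i,P)
    if q.min()<2 or q[:,0].max()>637 or q[:,1].max()>275: continue
    v=cv2.remap(g[:,:,2].astype(np.float32),q[:,0].astype(np.float32)[None],q[:,1].astype(np.float32)[None],cv2.INTER_LINEAR)[0]
    d=np.convolve(v,[1,1,0,-1,-1],'same')[3:-3]; k=np.argmax(d)+3
    if d.max()>30: pts.append((P[k,0],P[k,1]))
pts=np.array(pts)
f=lambda p: np.hypot(pts[:,0]-p[0],pts[:,1]-p[1])-p[2]
r=least_squares(f,[.535,.083,.125],loss='soft_l1',f_scale=.001); print(r.x,len(pts),np.abs(r.fun).max())
r2=least_squares(lambda p:f([p[0],p[1],.125]),[.535,.083],loss='soft_l1',f_scale=.001); print(r2.x)
c=r2.x
k=onz(i,(226,257),.12); print('knob',k, np.hypot(*(k[:2]-c)), np.degrees(np.arctan2(*(k[:2]-c)[::-1])))
th=np.arctan2(*(k[:2]-c)[::-1]); print('boss exp',c-.085*np.array([np.cos(th),np.sin(th)]))
```

```text
[179. 181. 193.] [102.  94.  89.] [104.  96.  91.] [104.  95.  90.] [150. 150. 146.] [175. 177. 189.]
[0.5308256  0.07854818 0.12138338] 52 0.000593176894704478
[0.53060609 0.0830275 ]
knob [ 0.54897443 -0.02447331  0.12      ] 0.10905879293356821 -80.30367850672285
boss exp [0.51628987 0.16681321]
```

Run:
```python
from workcell import bot
import cv2
from h import *
c=np.array([.531,.079]); th=np.radians(-80)
a=np.linspace(0,2*np.pi,200)
def circ(x,y,r,z): return np.c_[x+r*np.cos(a),y+r*np.sin(a),np.full_like(a,z)]
tiles=[]
for n,box in (('side',(210,380,210,370)),('scene',(160,280,280,430))):
    i=bot.camera_info(n); im=cv2.imread(f'pics/{n}0.png'); s=4
    y0,y1,x0,x1=box; t=cv2.resize(im[y0:y1,x0:x1],None,fx=s,fy=s,interpolation=cv2.INTER_CUBIC)
    e=np.array([np.cos(th),np.sin(th)]); k=c+.105*e; b=c-.085*e
    for P,col in ((circ(*c,.125,.075),(0,0,255)),(circ(*k,.011,.12),(0,255,0)),(circ(*b,.02,.075),(255,0,0)),(circ(*c,.048,.075),(255,255,0)),(circ(.511,.348,.026,.045),(0,255,255)),(circ(.511,.348,.0145,.132),(255,0,255))):
        q=((proj(i,P)-[x0,y0]+.5)*s).astype(int); cv2.polylines(t,[q.reshape(-1,1,2)],True,col,1)
    cv2.imwrite(f'pics/ov_{n}.png',t)
```

```text
(no output)
```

View pics/ov_side.png

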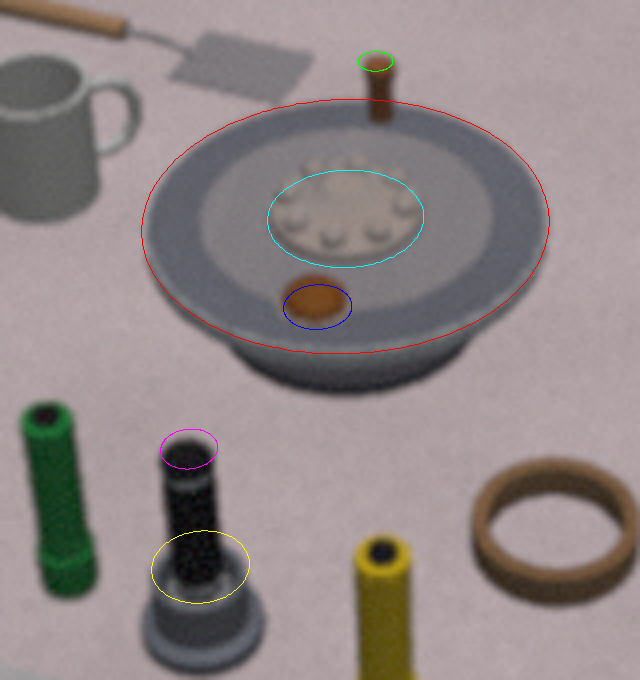

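View pics/ov_scene.png

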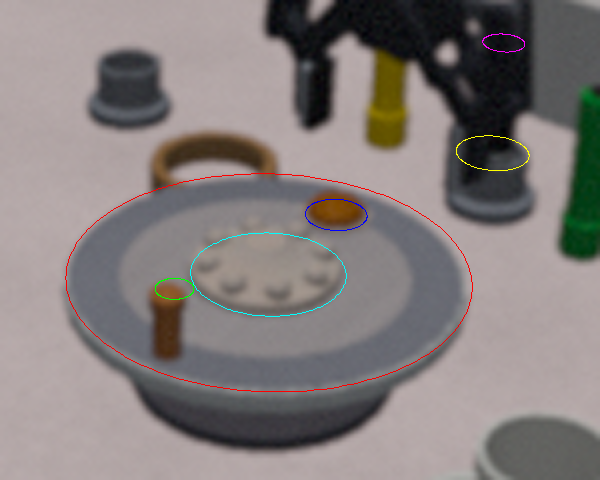

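The overlays agree to a few mm: wheel centre ≈ (0.531, 0.079), knob at angle −80°, lamp ≈ (0.510, 0.353). I lower the shut fingers beside the knob on its +x side.

Emit:
drive_tool --steps '[[[4,-5,30],0],[[5,-6,36],0],[[5,-6,32],0],[[0,0,16],0],[[0,0,0],0],[[0,0,0],0]]'

```text
time: 1.12
tool_pos: [0.5984, -0.0076, 0.0927]
tcp_rot: [-2.22, -2.221, 0.001]
wrist_force: [-0.7, -0.1, -0.1]
width: -0.002
```

Run:
```python
from workcell import bot
import cv2
from h import *
im=bot.read_camera('side'); s=bot.read_state()
print(s['time'],s['tool_pos'],s['wrist_force'],s['width'])
w=bot.read_camera('wrist')
cv2.imwrite('pics/p1.png',np.hstack([cv2.resize(im[180:330,220:380,::-1],None,fx=2.5,fy=2.5),cv2.resize(w[100:475,120:520,::-1],(400,375))]))
```

```text
1.1667 [ 0.59982719 -0.00781349  0.09438719] [0.79209451 0.05071582 0.75488209] 0.0001955072896036815
```

View pics/p1.png

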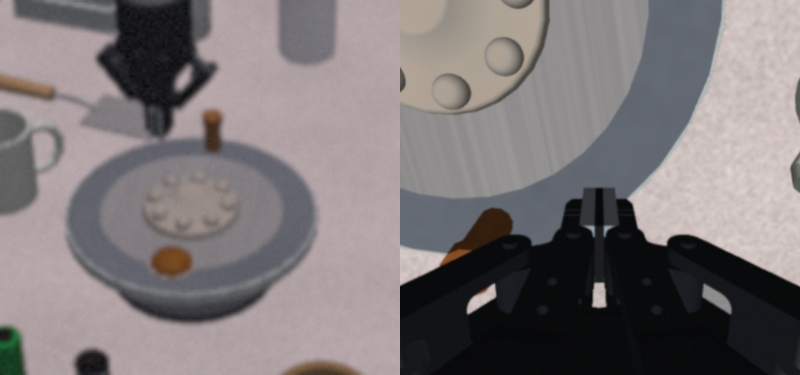

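Run:
```python
import numpy as np
c=np.array([.531,.079])
d=[0,4,7,10,12.5,14.3,14.3,14.3]
th=np.radians(-80)-np.cumsum(d)/105.
P=c+.105*np.c_[np.cos(th),np.sin(th)]+[.030,0]
print(P.round(4)); D=np.diff(P,axis=0)*1000
print(np.c_[D[:,1],D[:,0]].round(1))
```

```text
[[ 0.5792 -0.0244]
 [ 0.5753 -0.025 ]
 [ 0.5683 -0.0257]
 [ 0.5583 -0.026 ]
 [ 0.5459 -0.0249]
 [ 0.5319 -0.0219]
 [ 0.5185 -0.017 ]
 [ 0.5058 -0.0103]]
[[ -0.6  -4. ]
 [ -0.7  -7. ]
 [ -0.2 -10. ]
 [  1.1 -12.4]
 [  3.  -14. ]
 [  4.9 -13.4]
 [  6.7 -12.6]]
```

Emit:
drive_tool --steps '[[[-5,-5,0],0],[[-6,-7,0],0],[[-5,-7,0],0],[[0,0,0],0],[[0,0,0],0]]'

```text
time: 1.63
tool_pos: [0.5785, -0.0246, 0.0938]
tcp_rot: [2.222, 2.22, 0.001]
wrist_force: [-0.5, -0.3, -1.0]
width: 0.004
```

Emit:
drive_tool --steps '[[[-0.6,-4,0],0],[[-0.7,-7,0],0],[[-0.2,-10,0],0],[[1.1,-12.4,0],0],[[3,-14,0],0],[[4.9,-13.4,0],0],[[6.7,-12.6,0],0],[[0,2,-20],0]]'

```text
time: 2.3
tool_pos: [0.4995, -0.0086, 0.1084]
tcp_rot: [-2.214, -2.215, 0.013]
wrist_force: [-1.3, 0.7, -0.7]
width: 0.002
```

Emit:
drive_tool --steps '[[[2,0,-40],0],[[20,0,-40],0]]' --jaw 0.65

```text
time: 2.47
tool_pos: [0.5046, 0.0096, 0.1897]
tcp_rot: [-2.221, -2.218, 0.007]
wrist_force: [1.4, -1.1, 1.3]
width: 0.274
```

```bash
cat > look.py <<'E'
from workcell import bot
import cv2,sys,pickle
from h import *
n,tag=sys.argv[1:3]
i=bot.camera_info(n); t=bot.read_state()['time']; im=bot.read_camera(n); s=bot.read_state()
pickle.dump((i,t),open(f'{tag}.pkl','wb')); cv2.imwrite(f'pics/{tag}.png',im[:,:,::-1])
print(t,s['time'],s['tool_pos'].round(4),s['wrist_force'].round(1),s['width'])
E
python3 look.py side a1
```

```text
2.4667 2.5167 [0.5105 0.0132 0.1996] [2.5 2.1 5.3] 0.3596887971764475
```

View pics/a1.png

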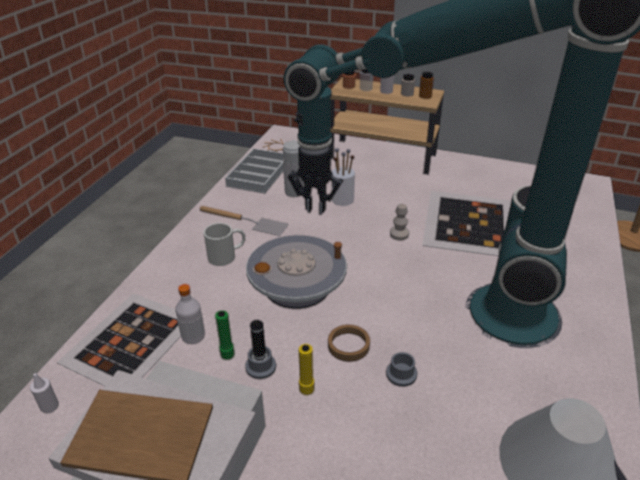

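Knob is now at pixel (338,245), so the wheel is coasting. I head toward the lamp and measure the speed on the way.

Emit:
drive_tool --steps '[[[20,0,0],0],[[35,0,0],0],[[40,0,0],0],[[40,0,0],0],[[40,0,0],0]]'

```text
time: 2.93
tool_pos: [0.5063, 0.1872, 0.1903]
tcp_rot: [-2.222, -2.221, 0.001]
wrist_force: [0.7, -0.2, -0.1]
width: 0.652
```

```bash
python3 look.py side a2
```

```text
2.9333 2.9833 [0.5062 0.1942 0.1906] [1.2 4.3 0.1] 0.6471535887618136
```

View pics/a2.png

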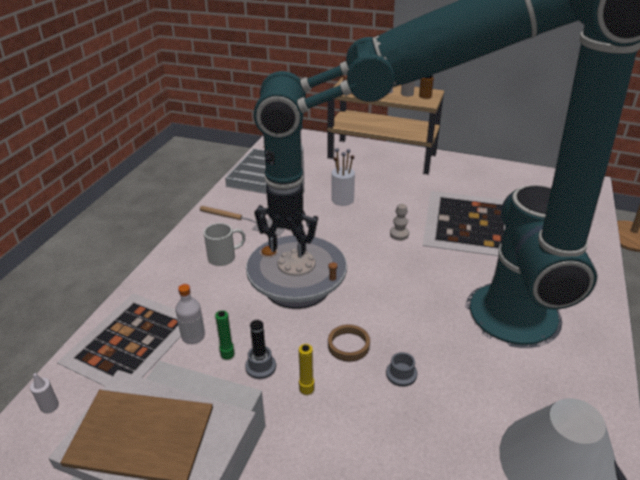

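Run:
```python
from workcell import bot
from h import *
i=bot.camera_info('side');c=np.array([.531,.079])
for uv in ((338,243),(333,265)):
    p=onz(i,uv,.12)[:2]-c; print(p,np.hypot(*p),np.degrees(np.arctan2(p[1],p[0])))
for uv,z in (((262,267),.089),((267,252),.089)):
    p=onz(i,uv,z)[:2]-c; print(p,np.hypot(*p),np.degrees(np.arctan2(p[1],p[0])))
import cv2
im=cv2.imread('pics/a2.png')[225:315,235:360]; cv2.imwrite('pics/a2c.png',cv2.resize(im,None,fx=6,fy=6,interpolation=cv2.INTER_CUBIC))
im=cv2.imread('pics/a1.png')[225:315,235:360]; cv2.imwrite('pics/a1c.png',cv2.resize(im,None,fx=6,fy=6,interpolation=cv2.INTER_CUBIC))
```

```text
[-0.08926684 -0.05773727] 0.10631162020279941 -147.10544644530523
[-0.1045471  0.0281673] 0.10827508230361126 164.9212881138939
[0.06618974 0.05417969] 0.08553666803388804 39.30208201864787
[ 0.07854961 -0.00447065] 0.07867672951843602 -3.2574734122338618
```

View pics/a2c.png

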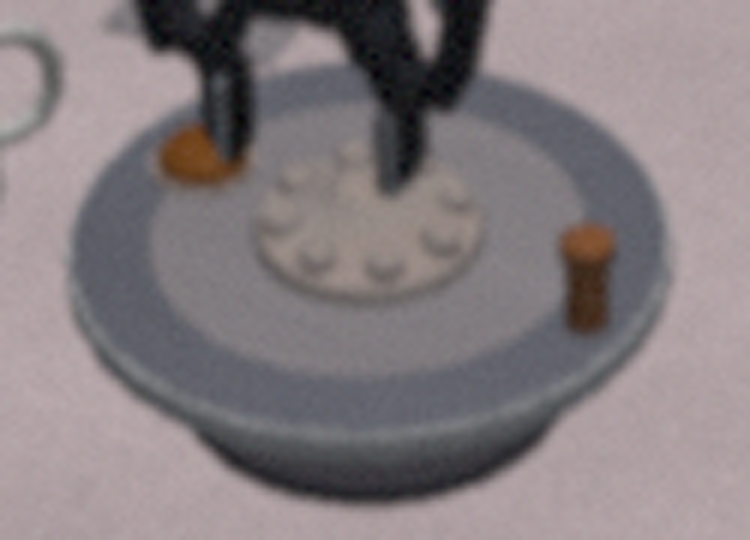

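View pics/a1c.png

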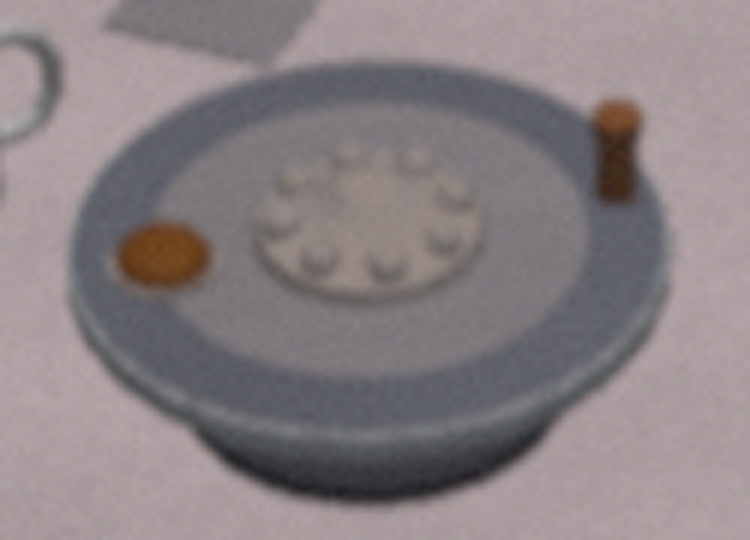

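Speed is about 0.28 turn/s, in range. On to the lamp.

Emit:
drive_tool --steps '[[[40,1,0],0],[[40,1,0],0],[[25,1,0],0],[[0,0,0],0]]'

```text
time: 3.32
tool_pos: [0.5096, 0.295, 0.1902]
tcp_rot: [-2.216, -2.225, -0.002]
wrist_force: [-0.1, -0.3, -0.1]
width: 0.652
```

```bash
python3 look.py wrist a3; python3 look.py side a4
```

```text
3.3167 3.3667 [0.5095 0.2926 0.19  ] [-0.2 -0.9  0.1] 0.648928572797776
3.3667 3.4167 [0.5095 0.2911 0.1899] [-0.2 -0.5 -0.1] 0.6531832273169142
```

View pics/a3.png

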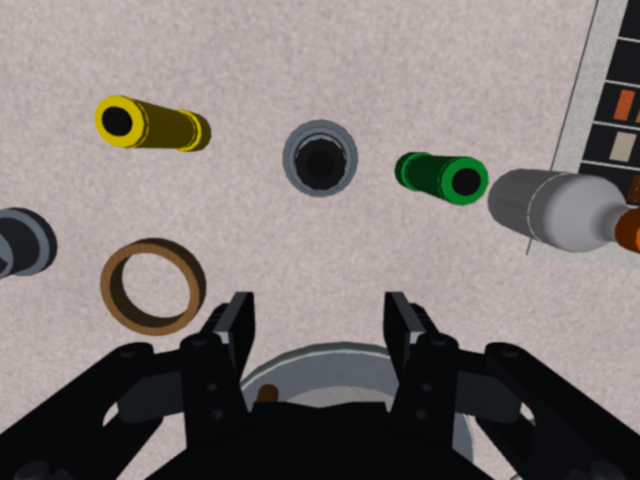

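View pics/a4.png

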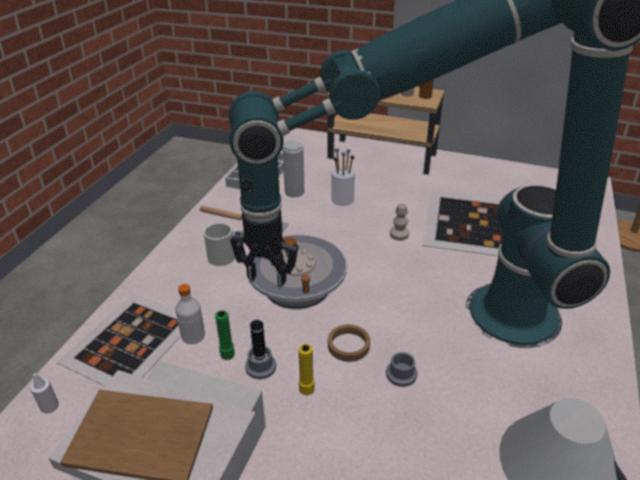

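Wrist view shows the lamp top at (321,164) in its holder, between the yellow (118,122) and green (465,180) look-alikes.

Run:
```python
from h import *
import pickle
i,t=pickle.load(open('a3.pkl','rb')); print(onz(i,(321,164),.132))
print('holder',onz(i,(320,158),0.01))
print('grn',onz(i,(467,181),.124),'bottle',onz(i,(560,210),.11))
i,t=pickle.load(open('a4.pkl','rb'));c=np.array([.531,.079])
p=onz(i,(306,279),.12)[:2]-c; print(t,p,np.hypot(*p),np.degrees(np.arctan2(p[1],p[0])))
```

```text
[0.51006002 0.35506845 0.132     ]
holder [0.51003156 0.35587251 0.01      ]
grn [0.59594172 0.34557381 0.124     ] bottle [0.66447802 0.32651862 0.11      ]
3.3667 [-0.06271183  0.09605386] 0.11471319497993702 123.13979250809123
```

Emit:
drive_tool --steps '[[[24,0,0],0],[[30,0.5,5],0],[[10,0,25],0],[[0,0,35],0],[[0,0,33],0],[[0,0,10],0],[[0,0,0],0],[[0,0,0],0]]'

```text
time: 4.08
tool_pos: [0.5111, 0.3535, 0.0827]
tcp_rot: [-2.223, -2.22, 0.002]
wrist_force: [-0.4, 0.4, 0.8]
width: 0.652
```

Emit:
drive_tool --steps '[[[0,0,0],0],[[0,0,0],0],[[0,0,0],0],[[0,0,0],0]]' --jaw 0.1 --force 45

```text
time: 4.42
tool_pos: [0.5128, 0.3557, 0.0855]
tcp_rot: [2.221, 2.221, 0.007]
wrist_force: [-0.6, -1.2, 7.0]
width: 0.325
```

```bash
python3 look.py side a5
```

```text
4.4167 4.4667 [0.5128 0.3558 0.0855] [-0.3 -1.2  7.1] 0.32875706503976443
```

View pics/a5.png

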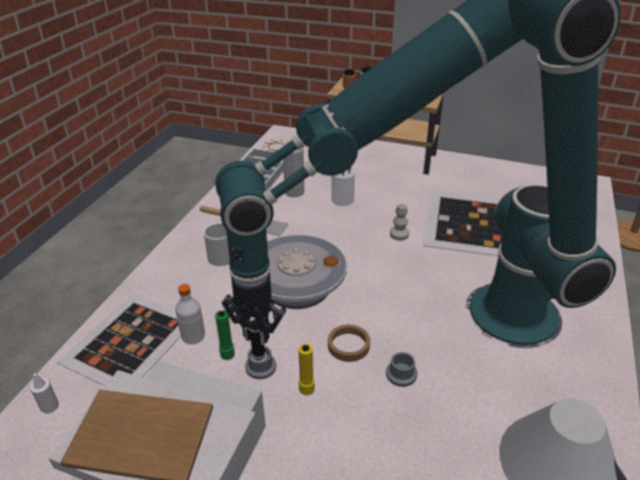

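Gripped (28 mm opening). Lift straight up.

Emit:
drive_tool --steps '[[[0,0,-8],0],[[0,0,-16],0],[[0,0,-22],0],[[0,0,-25],0],[[0,0,-25],0],[[0,0,-22],0],[[0,0,-10],0],[[0,0,0],0]]'

```text
time: 5.13
tool_pos: [0.5129, 0.356, 0.2146]
tcp_rot: [2.22, 2.221, 0.01]
wrist_force: [0.2, 0.9, -0.9]
width: 0.323
```

```bash
python3 look.py side a6;python3 look.py scene a7
python3 - <<'E'
import cv2,numpy as np
a=cv2.imread('pics/a6.png')[225:395,190:370];b=cv2.imread('pics/a7.png')[120:290,280:460]
cv2.imwrite('pics/a67.png',np.hstack([cv2.resize(a,None,fx=2.2*1,fy=2.2,interpolation=cv2.INTER_CUBIC),cv2.resize(b,None,fx=2.2,fy=2.2,interpolation=cv2.INTER_CUBIC)]))
E
```

```text
5.1333 5.1833 [0.5118 0.3553 0.2122] [ 0.2 -0.2 -2.1] 0.3317012338451739
5.1833 5.2333 [0.5108 0.3547 0.2101] [ 0.8 -0.3 -1.9] 0.32779359609466
```

View pics/a67.png

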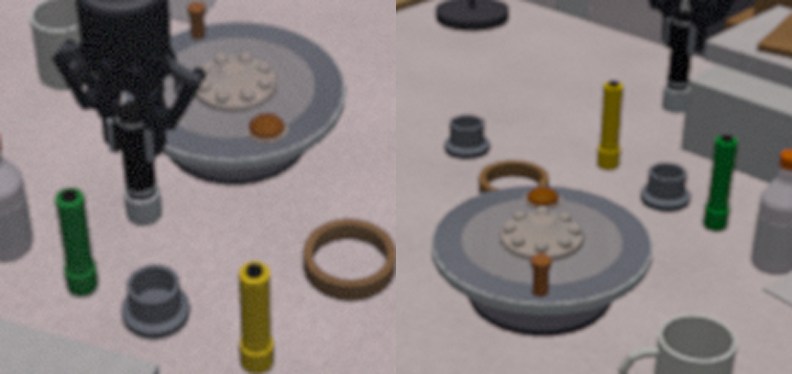

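View pics/a6.png

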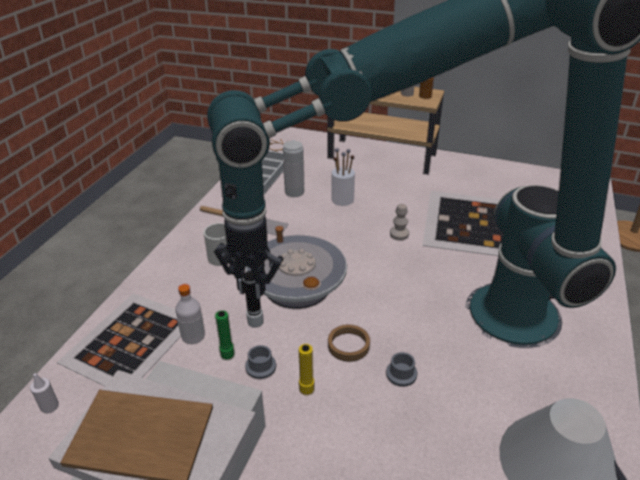

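```bash
cat > fit.py <<'E'
from h import *
from workcell import bot
from scipy.optimize import least_squares
CI={n:bot.camera_info(n) for n in('side','scene')}
obs=[('side',2.4667,'k',337.8,244.7),('side',2.9333,'k',333,265.5),('side',3.3667,'k',306,279.5),('side',4.4167,'b',331,261.3),
('side',5.1333,'b',311.4,282.3),('side',5.1333,'k',279.5,229),('scene',5.1833,'k',345.9,239),('scene',5.1833,'b',346.8,209.5)]
import os
if os.path.exists('obs.txt'):
    for l in open('obs.txt'):
        a=l.split()
        if a: obs.append((a[0],float(a[1]),a[2],float(a[3]),float(a[4])))
T0=5.0
def ang(p,t):
    # boss angle; CW => negative
    th0,w,tau=p[:3]; b=.0133*30/tau; dt=np.asarray(t)-T0
    return th0-((w+b*tau)*tau*(1-np.exp(-dt/tau))-b*tau*dt)
def pt(p,kind,t):
    a=ang(p,t); r,z=(.105,.119) if kind=='k' else (.085,.083)
    s=-1 if kind=='k' else 1
    return np.array([p[3]+s*r*np.cos(a),p[4]+s*r*np.sin(a),z])
def res(p):
    o=[]
    for n,t,k,u,v in obs:
        o+=list(proj(CI[n],pt(p,k,t))[0]-[u,v])
    return np.array(o+[(p[2]-30)/4,(p[3]-.531)/.002*1.,(p[4]-.079)/.002*1.])
def fit():
    best=None
    for th in np.arange(0,6.28,.5):
        r=least_squares(res,[th,1.65,30,.531,.079],loss='soft_l1',f_scale=1.5)
        if best is None or r.cost<best.cost: best=r
    return best
E
python3 - <<'E'
from fit import *
r=fit(); print(r.x.round(4)); print(r.fun.round(1))
for t in (5.25,9,15): print(t,np.degrees(ang(r.x,t))%360)
print('lens px pred',proj(CI['side'],[.5118,.3553,.2122-.0775]))
E
```

```text
[ 2.5693  1.6048 30.4645  0.529   0.0803]
[ 0.4 -0.7 -0.3 -0.4 -0.8 -2.2  0.1 -0.4 -0.2 -0.2 -0.1 -1.3  0.3 -3.3
  0.1 -2.1  0.1 -1.   0.6]
5.25 124.33757947888327
9 168.2843568119486
15 117.12145251564607
lens px pred [[254.8545984  323.04859784]]
```

The fit is consistent: residuals of 1–3 px and ω ≈ 1.6 rad/s. Next I plan the rendezvous.

```bash
cat > plan.py <<'E'
from fit import *
import sys
# args: t0 x y z n blendrows ; cumulative-rounded rows in tool axes
t0,x,y,z,ztgt=map(float,sys.argv[1:6]); n=int(sys.argv[6]); B=int(sys.argv[7])
p=fit().x; print(p.round(3))
def boss(t): a=ang(p,t); return np.array([p[3]+.085*np.cos(a),p[4]+.085*np.sin(a),ztgt])
off=np.array([x,y,z])-boss(t0); cur=np.array([x,y,z]); rows=[]
for k in range(1,n+1):
    u=min(1,k/B); s=u**3*(10-15*u+6*u*u); t=t0+k/12
    d=(boss(t)+(1-s)*off-cur)*1000; r=np.round(d); cur=cur+r/1000
    rows.append([[int(r[1]),int(r[0]),int(-r[2])],0])
    if k%8==0 or k==n: print(rows,'t',round(t,3),'at',cur.round(4),'err',((cur-boss(t))*1000).round(1)); rows=[]
E
python3 plan.py 5.2333 .5108 .3547 .2101 .2045 48 16
```

```text
[ 2.569  1.605 30.464  0.529  0.08 ]
[[[6, 9, 0], 0], [[1, 10, 0], 0], [[-3, 10, 0], 0], [[-10, 9, 1], 0], [[-15, 9, 0], 0], [[-21, 8, 1], 0], [[-24, 7, 0], 0], [[-28, 7, 1], 0]] t 5.9 at [0.5798 0.2607 0.2071] err [ 16.2 102.8   2.6]
[[[-29, 6, 0], 0], [[-29, 5, 1], 0], [[-26, 5, 1], 0], [[-24, 5, 0], 0], [[-21, 4, 0], 0], [[-16, 3, 1], 0], [[-13, 3, 0], 0], [[-11, 2, 0], 0]] t 6.567 at [0.6128 0.0917 0.2041] err [-0.4  0.  -0.4]
[[[-11, 1, 0], 0], [[-10, 0, 0], 0], [[-11, -2, 0], 0], [[-10, -3, 0], 0], [[-9, -5, 0], 0], [[-9, -5, 0], 0], [[-8, -7, 0], 0], [[-8, -7, 0], 0]] t 7.233 at [0.5848 0.0157 0.2041] err [ 0.  -0.5 -0.4]
[[[-6, -8, 0], 0], [[-5, -9, 0], 0], [[-4, -9, 0], 0], [[-3, -10, 0], 0], [[-2, -10, 0], 0], [[0, -10, 0], 0], [[0, -11, 0], 0], [[2, -9, 0], 0]] t 7.9 at [ 0.5088 -0.0023  0.2041] err [ 0.5 -0.1 -0.4]
[[[3, -10, 0], 0], [[4, -9, 0], 0], [[5, -9, 0], 0], [[6, -8, 0], 0], [[7, -7, 0], 0], [[8, -6, 0], 0], [[8, -5, 0], 0], [[9, -4, 0], 0]] t 8.567 at [0.4508 0.0477 0.2041] err [ 0.4 -0.3 -0.4]
[[[10, -4, 0], 0], [[9, -2, 0], 0], [[10, -1, 0], 0], [[9, 0, 0], 0], [[10, 2, 0], 0], [[9, 2, 0], 0], [[9, 3, 0], 0], [[9, 4, 0], 0]] t 9.233 at [0.4548 0.1227 0.2041] err [-0.4  0.2 -0.4]
```

Emit:
drive_tool --steps '[[[6,9,0],0],[[1,10,0],0],[[-3,10,0],0],[[-10,9,1],0],[[-15,9,0],0],[[-21,8,1],0],[[-24,7,0],0],[[-28,7,1],0]]'

```text
time: 5.9
tool_pos: [0.5811, 0.2594, 0.2067]
tcp_rot: [-2.221, -2.222, 0.001]
wrist_force: [0.7, -0.4, -0.6]
width: 0.328
```

Emit:
drive_tool --steps '[[[-29,6,0],0],[[-29,5,1],0],[[-26,5,1],0],[[-24,5,0],0],[[-21,4,0],0],[[-16,3,1],0],[[-13,3,0],0],[[-11,2,0],0]]'

```text
time: 6.57
tool_pos: [0.6135, 0.0896, 0.2039]
tcp_rot: [-2.223, -2.219, 0.002]
wrist_force: [-0.1, 0.1, -2.1]
width: 0.328
```

```bash
python3 look.py side b1
python3 - <<'E'
import cv2,numpy as np
a=cv2.imread('pics/b1.png')[180:320,220:380]
cv2.imwrite('pics/b1c.png',cv2.resize(a,None,fx=4,fy=4,interpolation=cv2.INTER_CUBIC))
E
```

```text
6.5667 6.6167 [0.6138 0.0881 0.204 ] [-0.1 -1.1 -0.6] 0.32732061012949565
```

View pics/b1c.png

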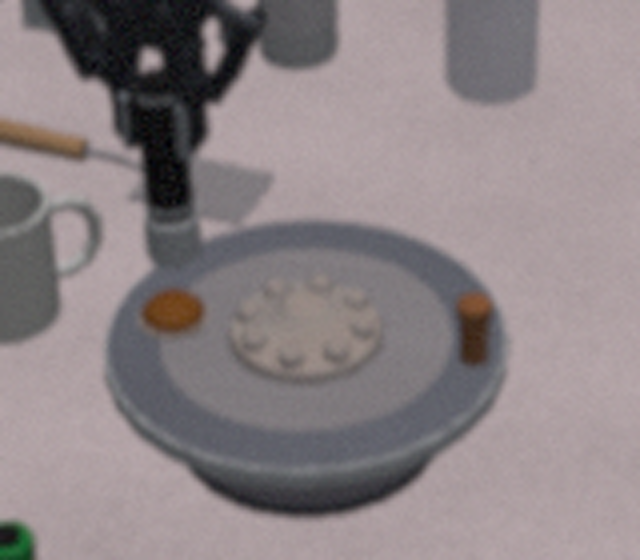

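```bash
cat >> obs.txt <<'E'
side 6.5667 b 263 257.8
side 6.5667 k 338.5 255.5
E
python3 -c "
from fit import *
r=fit();print(r.x,r.fun.round(1))
t=6.5667;print('boss model',pt(r.x,'b',t)[:2],'px boss',onz(CI['side'],(263,257.8),.083),'lens px',onz(CI['side'],(263.7,244.3),.1265))"
python3 plan.py 6.6167 .6128 .0905 .2045 .2045 32 6
```

```text
[ 2.56894796  1.60602837 30.60462973  0.5290493   0.08045265] [ 0.3 -0.7 -0.3 -0.4 -0.8 -2.2  0.1 -0.4 -0.3 -0.2 -0.2 -1.3  0.4 -3.3
  0.1 -2.1 -0.  -0.2  0.4 -0.1  0.2 -1.   0.7]
boss model [0.61331173 0.09162595] px boss [0.61293904 0.09238619 0.083     ] lens px [0.60774311 0.09337845 0.1265    ]
[ 2.569  1.606 30.605  0.529  0.08 ]
[[[-11, 0, 0], 0], [[-11, -1, 0], 0], [[-12, -3, 0], 0], [[-11, -3, 0], 0], [[-10, -5, 0], 0], [[-9, -6, 0], 0], [[-8, -7, 0], 0], [[-6, -8, 0], 0]] t 7.283 at [0.5798 0.0125 0.2045] err [0.  0.3 0. ]
[[[-6, -9, 0], 0], [[-4, -9, 0], 0], [[-4, -10, 0], 0], [[-2, -10, 0], 0], [[-1, -10, 0], 0], [[0, -10, 0], 0], [[2, -10, 0], 0], [[2, -10, 0], 0]] t 7.95 at [ 5.018e-01 -5.000e-04  2.045e-01] err [-0.4 -0.3  0. ]
[[[4, -9, 0], 0], [[5, -9, 0], 0], [[6, -8, 0], 0], [[6, -7, 0], 0], [[8, -7, 0], 0], [[8, -5, 0], 0], [[9, -5, 0], 0], [[9, -4, 0], 0]] t 8.617 at [0.4478 0.0545 0.2045] err [-0.4  0.3  0. ]
[[[9, -2, 0], 0], [[10, -1, 0], 0], [[9, -1, 0], 0], [[10, 1, 0], 0], [[10, 2, 0], 0], [[9, 3, 0], 0], [[8, 4, 0], 0], [[9, 5, 0], 0]] t 9.283 at [0.4588 0.1285 0.2045] err [0.2 0.4 0. ]
```

Lens within about 5 mm of the boss at rendezvous. I continue tracking.

Emit:
drive_tool --steps '[[[-11,0,0],0],[[-11,-1,0],0],[[-12,-3,0],0],[[-11,-3,0],0],[[-10,-5,0],0],[[-9,-6,0],0],[[-8,-7,0],0],[[-6,-8,0],0]]'

```text
time: 7.28
tool_pos: [0.5793, 0.0129, 0.2046]
tcp_rot: [2.222, 2.221, 0.0]
wrist_force: [-0.1, -0.4, -1.4]
width: 0.323
```

Emit:
drive_tool --steps '[[[-6,-9,0],0],[[-4,-9,0],0],[[-4,-10,0],0],[[-2,-10,0],0],[[-1,-10,0],0],[[0,-10,0],0],[[2,-10,0],0],[[2,-10,0],0]]'

```text
time: 7.95
tool_pos: [0.501, 0.0012, 0.2046]
tcp_rot: [-2.221, -2.221, -0.0]
wrist_force: [0.8, 0.8, -0.7]
width: 0.329
```

Emit:
drive_tool --steps '[[[4,-9,0],0],[[5,-9,0],0],[[6,-8,0],0],[[6,-7,0],0],[[8,-7,0],0],[[8,-5,0],0],[[9,-5,0],0],[[9,-4,0],0]]'

```text
time: 8.62
tool_pos: [0.4476, 0.0569, 0.2046]
tcp_rot: [-2.221, -2.222, -0.0]
wrist_force: [0.3, 0.3, -0.8]
width: 0.326
```

```bash
python3 look.py side b2
python3 - <<'E'
import cv2,numpy as np
a=cv2.imread('pics/b2.png')[180:320,220:380]
cv2.imwrite('pics/b2c.png',cv2.resize(a,None,fx=4,fy=4,interpolation=cv2.INTER_CUBIC))
E
```

```text
8.6167 8.6667 [0.447  0.0582 0.2045] [-1.   1.1 -2.1] 0.3315753054368335
```

View pics/b2c.png

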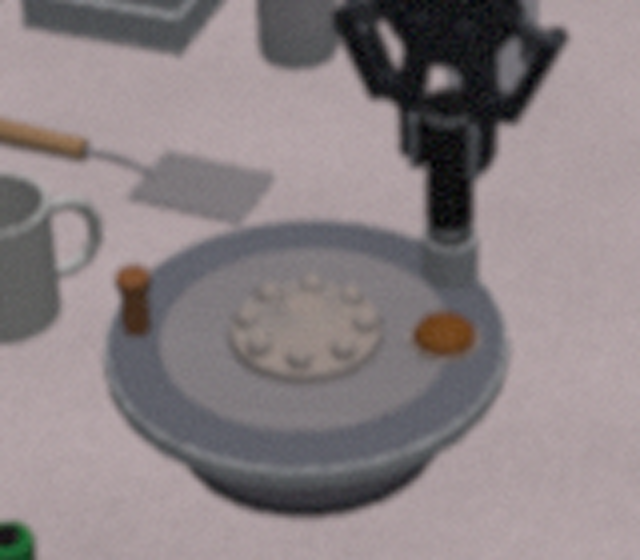

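```bash
cat >> obs.txt <<'E'
side 8.6167 b 331.3 263.5
side 8.6167 k 253.5 248.5
E
python3 -c "
from fit import *
r=fit();print(r.x,r.fun.round(1))
t=8.6167;print('boss model',pt(r.x,'b',t)[:2],'px boss',onz(CI['side'],(331.3,263.5),.083),'lens px',onz(CI['side'],(332.3,249),.127))"
python3 plan.py 8.6667 .4478 .0555 .2045 .2045 40 6
```

```text
[ 2.5691579   1.61124094 32.68200467  0.52888889  0.08051804] [ 0.4 -0.7 -0.2 -0.4 -0.6 -2.2  0.1 -0.4 -0.3 -0.2 -0.1 -1.3  0.3 -3.4
  0.1 -2.2  0.2 -0.4  0.3  0.3 -0.2 -0.3 -0.6  0.   0.7 -1.1  0.8]
boss model [0.44699616 0.05774568] px boss [0.44623855 0.05881945 0.083     ] lens px [0.44447705 0.05781238 0.127     ]
[ 2.569  1.611 32.682  0.529  0.081]
[[[10, -1, 0], 0], [[11, -1, 0], 0], [[12, 0, 0], 0], [[12, 1, 0], 0], [[11, 3, 0], 0], [[9, 4, 0], 0], [[8, 5, 0], 0], [[8, 6, 0], 0]] t 9.333 at [0.4648 0.1365 0.2045] err [-0.1  0.   0. ]
[[[7, 7, 0], 0], [[6, 7, 0], 0], [[5, 8, 0], 0], [[4, 9, 0], 0], [[3, 9, 0], 0], [[3, 9, 0], 0], [[1, 9, 0], 0], [[0, 10, 0], 0]] t 10.0 at [0.5328 0.1655 0.2045] err [0.2 0.1 0. ]
[[[-1, 9, 0], 0], [[-2, 9, 0], 0], [[-3, 9, 0], 0], [[-4, 9, 0], 0], [[-4, 7, 0], 0], [[-6, 8, 0], 0], [[-6, 7, 0], 0], [[-7, 6, 0], 0]] t 10.667 at [0.5968 0.1325 0.2045] err [0.5 0.2 0. ]
[[[-8, 5, 0], 0], [[-8, 4, 0], 0], [[-8, 3, 0], 0], [[-9, 3, 0], 0], [[-9, 1, 0], 0], [[-9, 1, 0], 0], [[-9, 0, 0], 0], [[-8, -2, 0], 0]] t 11.333 at [0.6118 0.0645 0.2045] err [-0.5  0.4  0. ]
[[[-9, -2, 0], 0], [[-8, -3, 0], 0], [[-8, -4, 0], 0], [[-8, -4, 0], 0], [[-7, -6, 0], 0], [[-6, -6, 0], 0], [[-6, -6, 0], 0], [[-4, -8, 0], 0]] t 12.0 at [0.5728 0.0085 0.2045] err [-0.5  0.5  0. ]
```

Lens is within about 2 mm of the boss. Continuing.

Emit:
drive_tool --steps '[[[10,-1,0],0],[[11,-1,0],0],[[12,0,0],0],[[12,1,0],0],[[11,3,0],0],[[9,4,0],0],[[8,5,0],0],[[8,6,0],0]]'

```text
time: 9.33
tool_pos: [0.4656, 0.1378, 0.2045]
tcp_rot: [2.221, 2.222, -0.0]
wrist_force: [0.9, 0.4, -1.6]
width: 0.331
```

Emit:
drive_tool --steps '[[[7,7,0],0],[[6,7,0],0],[[5,8,0],0],[[4,9,0],0],[[3,9,0],0],[[3,9,0],0],[[1,9,0],0],[[0,10,0],0]]'

```text
time: 10.0
tool_pos: [0.534, 0.1659, 0.2045]
tcp_rot: [-2.221, -2.221, 0.0]
wrist_force: [-0.3, 0.0, -0.7]
width: 0.326
```

Emit:
drive_tool --steps '[[[-1,9,0],0],[[-2,9,0],0],[[-3,9,0],0],[[-4,9,0],0],[[-4,7,0],0],[[-6,8,0],0],[[-6,7,0],0],[[-7,6,0],0]]'

```text
time: 10.67
tool_pos: [0.5979, 0.1321, 0.2046]
tcp_rot: [2.222, 2.221, 0.0]
wrist_force: [0.5, 1.1, -1.9]
width: 0.328
```

```bash
python3 look.py side b3
python3 - <<'E'
import cv2,numpy as np
a=cv2.imread('pics/b3.png')[180:320,220:380]
cv2.imwrite('pics/b3c.png',cv2.resize(a,None,fx=4,fy=4,interpolation=cv2.INTER_CUBIC))
E
```

```text
10.6667 10.7167 [0.5988 0.1307 0.2046] [ 0.5 -0.6 -1.5] 0.330622518226425
```

View pics/b3c.png

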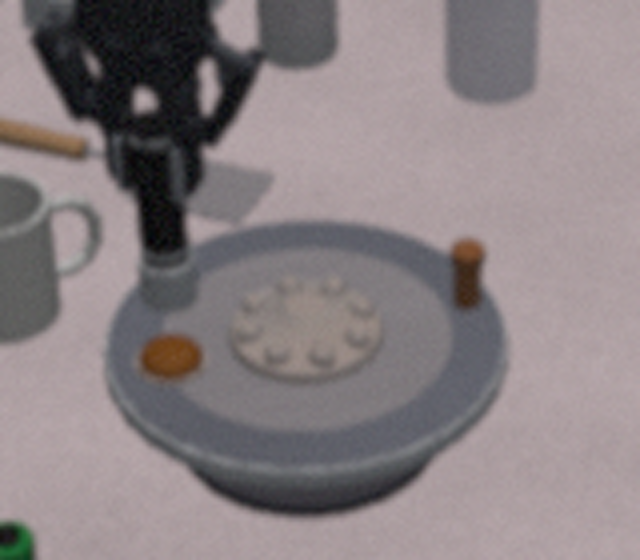

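Boss at (262.7, 269), knob (336.8, 242), lens face about (262, 255).

```bash
cat >> obs.txt <<'E'
side 10.6667 b 262.7 269.2
side 10.6667 k 336.8 242.2
E
python3 -c "
from fit import *
r=fit();print(r.x,r.fun.round(1))
t=10.6667;print('boss model',pt(r.x,'b',t)[:2],'px boss',onz(CI['side'],(262.7,269.2),.083),'lens px',onz(CI['side'],(262.3,254.7),.127))"
python3 plan.py 10.7167 .5970 .1322 .2045 .2045 32 6
```

```text
[ 2.56904507  1.61138999 32.48456274  0.52884822  0.0807099 ] [ 0.3 -0.7 -0.2 -0.4 -0.6 -2.1  0.1 -0.4 -0.3 -0.1 -0.1 -1.2  0.3 -3.4
  0.2 -2.2  0.1 -0.4  0.3  0.3 -0.2 -0.3 -0.6  0.1 -0.  -0.3  0.2 -0.3
  0.6 -1.1  0.9]
boss model [0.59603541 0.13277603] px boss [0.59554669 0.13366172 0.083     ] lens px [0.59390969 0.13297728 0.127     ]
[ 2.569  1.611 32.485  0.529  0.081]
[[[-8, 5, 0], 0], [[-9, 4, 0], 0], [[-10, 4, 0], 0], [[-9, 2, 0], 0], [[-10, 2, 0], 0], [[-9, 0, 0], 0], [[-9, -1, 0], 0], [[-9, -2, 0], 0]] t 11.383 at [0.611  0.0592 0.2045] err [-0.2 -0.3  0. ]
[[[-8, -2, 0], 0], [[-8, -4, 0], 0], [[-8, -4, 0], 0], [[-7, -5, 0], 0], [[-7, -6, 0], 0], [[-6, -6, 0], 0], [[-5, -7, 0], 0], [[-4, -8, 0], 0]] t 12.05 at [0.569  0.0062 0.2045] err [-0.2  0.3  0. ]
[[[-4, -8, 0], 0], [[-3, -8, 0], 0], [[-2, -8, 0], 0], [[-1, -8, 0], 0], [[0, -9, 0], 0], [[0, -8, 0], 0], [[1, -9, 0], 0], [[2, -8, 0], 0]] t 12.717 at [ 0.503  -0.0008  0.2045] err [-0.2 -0.5  0. ]
[[[3, -8, 0], 0], [[4, -7, 0], 0], [[4, -7, 0], 0], [[5, -7, 0], 0], [[6, -6, 0], 0], [[6, -5, 0], 0], [[7, -5, 0], 0], [[7, -4, 0], 0]] t 13.383 at [0.454  0.0412 0.2045] err [0.4 0.  0. ]
```

Emit:
drive_tool --steps '[[[-8,5,0],0],[[-9,4,0],0],[[-10,4,0],0],[[-9,2,0],0],[[-10,2,0],0],[[-9,0,0],0],[[-9,-1,0],0],[[-9,-2,0],0]]'

```text
time: 11.38
tool_pos: [0.6109, 0.0588, 0.2045]
tcp_rot: [-2.222, -2.221, 0.0]
wrist_force: [0.1, 0.7, -1.2]
width: 0.33
```

Emit:
drive_tool --steps '[[[-8,-2,0],0],[[-8,-4,0],0],[[-8,-4,0],0],[[-7,-5,0],0],[[-7,-6,0],0],[[-6,-6,0],0],[[-5,-7,0],0],[[-4,-8,0],0]]'

```text
time: 12.05
tool_pos: [0.5684, 0.0063, 0.2046]
tcp_rot: [2.222, 2.221, 0.0]
wrist_force: [-0.1, 0.6, -2.2]
width: 0.331
```

Emit:
drive_tool --steps '[[[-4,-8,0],0],[[-3,-8,0],0],[[-2,-8,0],0],[[-1,-8,0],0],[[0,-9,0],0],[[0,-8,0],0],[[1,-9,0],0],[[2,-8,0],0]]'

```text
time: 12.72
tool_pos: [0.5021, -0.0, 0.2045]
tcp_rot: [-2.221, -2.221, 0.0]
wrist_force: [-0.2, -0.0, -1.1]
width: 0.328
```

Emit:
drive_tool --steps '[[[3,-8,0],0],[[4,-7,0],0],[[4,-7,0],0],[[5,-7,0],0],[[6,-6,0],0],[[6,-5,0],0],[[7,-5,0],0],[[7,-4,0],0]]'

```text
time: 13.38
tool_pos: [0.4536, 0.0426, 0.2046]
tcp_rot: [-2.221, -2.221, -0.0]
wrist_force: [-0.4, 0.8, -1.1]
width: 0.329
```

```bash
python3 look.py side b4; python3 look.py scene b5
python3 - <<'E'
import cv2,numpy as np
a=cv2.imread('pics/b4.png')[180:320,220:380];b=cv2.imread('pics/b5.png')[140:280,270:430]
cv2.imwrite('pics/b4c.png',cv2.resize(np.hstack([a,b]),None,fx=2.5,fy=2.5,interpolation=cv2.INTER_CUBIC))
E
python3 plan.py 13.4833 .454 .043 .2045 .2045 16 6
```

```text
13.3833 13.4333 [0.4529 0.0437 0.2045] [-0.5  1.5 -0.6] 0.32483810922014983
13.4333 13.4833 [0.4535 0.043  0.2045] [ 0.1  1.  -0.9] 0.3279463092496613
[ 2.569  1.611 32.485  0.529  0.081]
[[[8, -3, 0], 0], [[9, -2, 0], 0], [[10, -3, 0], 0], [[10, -1, 0], 0], [[9, -1, 0], 0], [[9, 2, 0], 0], [[7, 1, 0], 0], [[8, 3, 0], 0]] t 14.15 at [0.45   0.113  0.2045] err [-0.1  0.2  0. ]
[[[7, 3, 0], 0], [[7, 4, 0], 0], [[6, 5, 0], 0], [[6, 5, 0], 0], [[5, 6, 0], 0], [[5, 6, 0], 0], [[5, 6, 0], 0], [[3, 7, 0], 0]] t 14.817 at [0.492  0.157  0.2045] err [ 0.1 -0.3  0. ]
```

View pics/b4c.png

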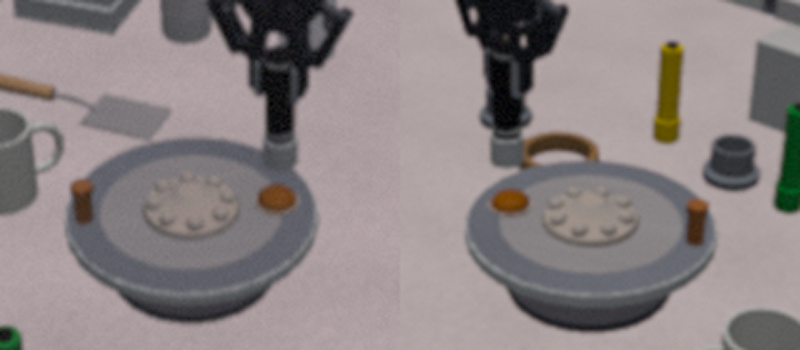

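Both views still show the lens over the boss. I track a little longer for margin, then raise.

Emit:
drive_tool --steps '[[[8,-3,0],0],[[9,-2,0],0],[[10,-3,0],0],[[10,-1,0],0],[[9,-1,0],0],[[9,2,0],0],[[7,1,0],0],[[8,3,0],0]]'

```text
time: 14.15
tool_pos: [0.4501, 0.1127, 0.2045]
tcp_rot: [2.221, 2.222, -0.0]
wrist_force: [-0.2, -0.3, -2.2]
width: 0.329
```

Emit:
drive_tool --steps '[[[7,3,0],0],[[7,4,0],0],[[6,5,0],0],[[6,5,0],0],[[5,6,0],0],[[5,6,0],0],[[5,6,0],0],[[3,7,0],0]]'

```text
time: 14.82
tool_pos: [0.4927, 0.1564, 0.2044]
tcp_rot: [-2.221, -2.221, 0.0]
wrist_force: [-0.3, -0.6, -1.2]
width: 0.327
```

Emit:
drive_tool --steps '[[[2,5,-8],0],[[1,3,-16],0],[[0,1,-24],0],[[0,0,-28],0],[[0,0,-28],0],[[0,0,-20],0],[[0,0,-10],0],[[0,0,0],0]]'

```text
time: 15.48
tool_pos: [0.5028, 0.1592, 0.3424]
tcp_rot: [2.219, 2.219, 0.008]
wrist_force: [0.5, -0.1, -1.1]
width: 0.327
```

Emit:
drive_tool --steps '[[[0,0,0],0],[[0,0,0],0],[[0,0,0],0]]'

```text
time: 15.73
tool_pos: [0.5001, 0.1585, 0.3362]
tcp_rot: [-2.22, -2.22, 0.005]
wrist_force: [0.5, 0.4, -0.9]
width: 0.331
```

```bash
python3 look.py side z1
```

```text
15.7333 15.7833 [0.5002 0.1586 0.3364] [ 1.  -0.  -1.5] 0.33091032886934774
```

View pics/z1.png

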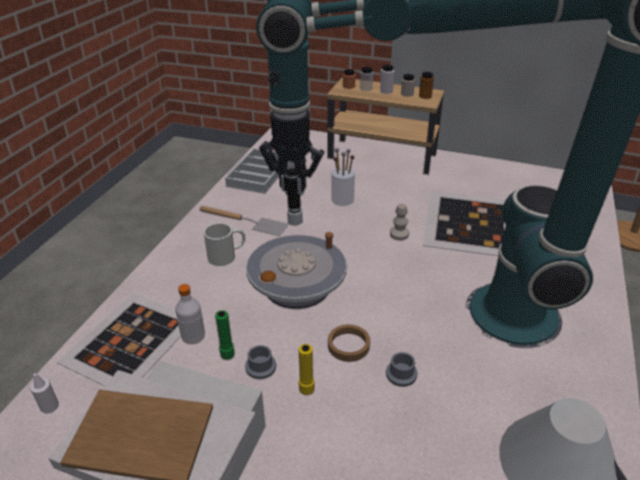

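```bash
python3 -c "
from fit import *
p=fit().x
print(proj(CI['side'],pt(p,'b',15.7333)),proj(CI['side'],pt(p,'k',15.7333)))
e=1e-3
for t in (2.4667,6.7,14.8):print(t,'turn/s',(ang(p,t-e)-ang(p,t+e))/2/e/6.283)
print(bot.finish_job())"
```

```text
[[268.43509792 276.41558526]] [[328.79900786 233.68518644]]
2.4667 turn/s 0.2824200206416491
6.7 turn/s 0.24015385581974916
14.8 turn/s 0.17313877762394408
the job is handed in; nothing more can be done
None
```

The job is done and handed in at about 15.8 s of the 51 s allowed; no verdict was reported.

- **Push:** I pushed the knob clockwise with the shut fingers and let go. The wheel coasted untouched at about 0.28 turn/s.
- **Lamp:** I took the black lamp from the leftmost holder, straight up. The green and yellow look-alikes and the other things on the table were left alone.
- **Tracking:** I carried the lamp round with the boss from about 6.6 s to 14.8 s, roughly 8 s on end. The lens was about 38 mm above the boss. The wheel slowed from about 0.24 to 0.17 turn/s over that time.
- **Finish:** The lamp is held upright, with its lens about 18 cm above the wheel's top face.

**Checks:**
- In the three side views measured during tracking, the lens was about 2 to 6 mm from the boss. A last pair of views, at 13.4 s, was judged only by eye and showed it still over the boss.
- The motion model predicted the boss's final picture position to within 1 pixel.
- The scene camera disagreed with the fit by 2 to 3 pixels vertically, a few millimetres and well inside the tolerance.
- Apart from about 7 N while the jaws closed on the lamp, the wrist force readings stayed within a few newtons.

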